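# Trip a drawer box's hidden catch with a pin and stow a gauge block

### The arm

A 7-joint arm with a two-finger parallel gripper is mounted at the origin on a cart in front of the work surface, level with it; the furniture and walls round the work are solid. World frame = base frame: x ahead of the robot, y to its left, z up, the work surface at z = 0. Lengths are in m, angles in rad, forces in N, time in s.
With the tool pointing down it reaches from about 0.4 to 0.9 m from the base axis. Payload 5.6 kg.
Tool frame: the origin (TCP) lies at the very end of the fingers, on their centre line; the grasp point (between the pads) lies 19 mm behind it; z points along the fingers, x is the direction in which the jaws open and shut, and the axes are right-handed (so a half turn about z gives the same grasp; the last joint's range is limited). The gripper opens to 92 mm and grips with 3 to 60 N. Pads are 20 mm wide; open, the fingers measure 128 mm over their backs; the gripper's body (75 mm by 189 mm) begins 69 mm behind the grasp point.
Start: joints at [-1.388, 0.468, -0.012, 1.603, 0.006, 1.071, -0.056], TCP at [0.146, 0.633, 0.215] pointing down, gripper open.
Joint ranges: [-2.53, 2.53], [-0.31, 2.02], [-1.57, 1.55], [0.28, 2.44], [-1.29, 4.43], [0.15, 1.84], [-2.92, 2.92]. Speed limits (rad/s): [2.57, 2.57, 3.14, 3.14, 3.14, 3.14, 3.14].

### API

Orientations are given as a rotation vector (axis times angle).
In Python, from cell import env gives the robot as it stands. Calls block until the motion is done:
- env.goto(position, orientation): joint-space move of the TCP to a pose.
- env.move_linear(position, rotation=None, feed=0.15): straight line of the TCP; rotation=None keeps the orientation; feed is the mean speed in m/s.
- env.move_joints(angles): joint-space move.
- env.command_gripper(opening, f_grip=None): finger opening in m; f_grip is the grip in N (None keeps the last); returns when the fingers have stopped.
- env.pause(seconds).
- env.solve_ik(position, orientation): joint angles nearest the present ones, or None.
- env.state(): the state.
- env.snapshot(name): name is "scene" or "top" or "wrist"; returns a dict with "color" (400x640x3 uint8, red, green, blue), "camera_matrix" (3x3 intrinsics, pixels), "rvec" (rotation vector, rad) and "tvec" (3), from world to camera coordinates, as OpenCV has them; the wrist camera has in their place "tool_from_camera" (4x4, takes a point from camera to tool coordinates, whose origin is the TCP and whose axes are the tool frame's). Camera axes: x right, y down, z forward; pixel columns grow to the right and rows downward; lengths in m; the calibration is good to about 2 mm. A picture is of the moment at which its call begins: read the wrist's pose just before it. There is no depth.
A pose or a line that the arm cannot do raises env.IKError and nothing moves.
- env.job_done(): hands the job in, once; it reports no verdict.
The state is a dict: "clock": time; "qpos": joint angles; "qd": joint speeds; "joint_efforts": joint torques, N m; "tcp_pos": TCP position; "orientation": TCP orientation; "force": force on the tool from outside, world axes, zero at the start; "torque": the same for the moment, N m; "finger_gap": finger opening in m.
Only numpy, scipy, OpenCV 4.12 (cv2) and the standard library are available. Lean on these libraries where they do the work, as an engineer would, in place of code of your own. Each camera call takes 0.05 s, during which the arm holds its last target.

### The job

The thicker of the two wooden gauge blocks belongs in the tray of the grey drawer box, which has no handle: push the rod of the release pin through the small hole in the side of the box to trip the hidden catch, so that the tray springs out. Take the pin out and lay it back down on the bench clear of the box, put the thicker block flat in the tray, and push the tray in until the catch holds it shut. Leave the thinner block, the beaker, the tool pot and the roll of tape where they are.

Things in the scene. Friction and masses are not known exactly. Their poses are not given: they have to be found in the camera images.
- gauge_box: Grey sheet-steel drawer box fixed to the bench, 150 mm deep (x), 100 mm wide (y), 62 mm high; its plain lid plate overhangs the walls by 2 mm. Origin: centre of its underside, on the bench. x points from its front (-x, where the tray comes out) to its back, y to its left; the hole is in its right side (-y). Place and turn vary; the front is turned to the robot's left, the hole side to its right.
- release_hole (a point): Mouth of the round 13 mm release hole in the 3 mm right side wall, 34 mm above the bench, 25 mm behind the box's middle, thin steel rim. Axes as the box: the rod goes in level along +y. The catch plate lies 14.5 mm in from the mouth; pushed 3 to 7 mm (rod 18 to 22 mm in) it frees the tray; it takes 2 to 6 N, stops hard at 26.5 mm and springs back.
- tray (a joint): Slide of the tray, m: 0 shut and held by the catch, 0.075 sprung fully out to the front (box -x). A spring pushes it out with 2 to 3.5 N. To shut it, push its front panel in (3 to 8 N): the catch snaps by itself once the tray is pressed slightly beyond 0 (stop at -0.005), and then holds it at about 0.
- tray_nest (a point): Centre of the tray's inner floor, 10 mm above the bench, axes as the box; moves with the tray. The nest inside is 70 mm long (x) by 36 mm wide (y), for a block with its length along x. Side and back walls are 2 mm thick, 10 mm above the floor; in front is the front panel. Tray fully out: the nest's centre is 40 mm in front of the box's front face.
- tray_front (a point): Centre of the outer face of the tray's front panel, 27 mm above the bench, axes as the box; moves with the tray. The face looks to -x. The panel is 60 mm wide (y), 7 mm thick, from 4 to 50 mm above the bench. Shut, its face stands 8 mm in front of the box's front face.
- release_pin: Release pin, loose, 50 g: pale wooden handle with flat sides, 80 mm long, 16 mm wide, 14 mm high, with a brass ferrule and a steel rod of 6 mm diameter at one end. Lies flat on the bench at the robot's right, turned any way. Origin: under the middle of the handle, on the bench; x along the handle to the rod, whose axis is 7 mm above the origin. Grip the handle across its 16 mm.
- pin_tip (a point): Tip of the pin's rod, 120 mm from the middle of the handle along the pin's x axis, 7 mm above its underside. The ferrule ends and the bare rod begins 47 mm from the middle of the handle.
- thick_block: The thicker hardwood gauge block, 25 mm (its x) by 60 mm (its y) and 25 mm high, 30 g, loose, lying on the bench at the robot's left at any turn. Origin: centre of its underside. This one goes into the tray.
- thick_centre (a point): Middle of the thicker block, 12.5 mm above its underside; axes as the block.
- thin_block: The thinner hardwood gauge block, 25 by 60 mm and 18 mm high, otherwise like the thicker one and lying near it; they change places. Origin: centre of its underside. Leave it where it is.
- beaker: Bystander: white plastic beaker, 64 mm in diameter and 100 mm high, standing behind the way to the release hole. Origin: centre of its underside.
- pot: Bystander: yellow pot, about 80 mm in diameter and 98 mm high, with pencils up to 152 mm, standing in front of the way to the release hole. Origin: centre of its underside.
- tape: Bystander: roll of masking tape lying flat, 96 mm in diameter and 25 mm high. Origin: centre of its underside.
Things that resemble listed ones, but are neither listed nor needed, are in the scene too. Leave any blue or red look-alike of the thick_block alone.

How it is judged:
On the way, in this order (a step that is already met when the one before it is completed fails the run):
1. the tray leaves its shut place (10 mm or more) while the pin's rod is in the release hole (value of joint tray above 0.01 m and y of pin_tip in the frame of release_hole between 0.008 and 0.035 m and x of pin_tip in the frame of release_hole between -0.008 and 0.008 m and z of pin_tip in the frame of release_hole between -0.008 and 0.008 m).
2. the thicker block lies in the nest of the sprung-out tray, its length along the tray (value of joint tray above 0.05 m and x of thick_centre in the frame of tray_nest between -0.012 and 0.012 m and y of thick_centre in the frame of tray_nest between -0.01 and 0.01 m and z of thick_centre in the frame of tray_nest between 0.008 and 0.016 m and angle between the y axis of thick_block and the x axis of gauge_box, either way round below 0.25 rad), for 0.2 s.
At the end, for the whole second after the job is handed in: The tray is shut and held by the catch (within 4 mm), the thicker block lies flat in its nest (within 12 mm lengthways, 10 mm sideways, 4 mm in height and 0.25 rad), and the release pin lies at rest on the bench, its rod out of the box (tip at least 30 mm from the hole) (value of joint tray between -0.004 and 0.004 m and x of thick_centre in the frame of tray_nest between -0.012 and 0.012 m and y of thick_centre in the frame of tray_nest between -0.01 and 0.01 m and z of thick_centre in the frame of tray_nest between 0.008 and 0.016 m and angle between the y axis of thick_block and the x axis of gauge_box, either way round below 0.25 rad and height (world z) of each of pin_tip, release_pin below 0.02 m and distance between pin_tip and release_hole above 0.03 m and linear speed of each of thick_block, release_pin below 0.02 m/s); the robot touches nothing.
It fails at once if the thinner block is moved by more than 30 mm or tipped (distance of thin_block from where it was at the start of the episode above 0.03 m or angle between thin_block's own z axis and vertical above 0.4 rad).
It fails at once if the beaker is moved by more than 30 mm or tipped (distance of beaker from where it was at the start of the episode above 0.03 m or angle between beaker's own z axis and vertical above 0.4 rad).
It fails at once if the tool pot is moved by more than 30 mm or tipped (distance of pot from where it was at the start of the episode above 0.03 m or angle between pot's own z axis and vertical above 0.4 rad).
It fails at once if the roll of tape is moved by more than 30 mm or tipped (distance of tape from where it was at the start of the episode above 0.03 m or angle between tape's own z axis and vertical above 0.4 rad).
It also fails if it takes over 67 s, if anything falls off the work surface, if the arm or the gripper's body presses on something with over 40 N, if the wrist force passes 120 N, or if a joint passes its speed limit or range.

## Working session

There is one attempt and no reset: what is moved stays moved. The work goes in short steps, each a Python script; the robot and the scene stay as the last script left them, time stands still between calls to the robot, and variables do not carry over. Pictures are saved under pics/ and viewed, and the job is handed in when it is done.

```bash
ls; mkdir -p pics
cat > h.py <<'E'
import numpy as np, cv2
from cell import env
from scipy.spatial.transform import Rotation as R
def save(img,name): cv2.imwrite('pics/'+name,cv2.cvtColor(img,cv2.COLOR_RGB2BGR))
def crop(img,u0,v0,u1,v1,name,s=None):
    c=img[v0:v1,u0:u1]; s=s or min(800/(u1-u0),600/(v1-v0)); save(cv2.resize(c,None,fx=s,fy=s,interpolation=cv2.INTER_CUBIC),name); 
def cam(s,st=None):
    K=np.array(s['camera_matrix'])
    if 'rvec' in s:
        Rm=R.from_rotvec(np.ravel(s['rvec'])).as_matrix(); t=np.ravel(s['tvec']); return K,Rm,t
    T=np.array(s['tool_from_camera']); W=np.eye(4); W[:3,:3]=R.from_rotvec(st['orientation']).as_matrix(); W[:3,3]=st['tcp_pos']
    M=np.linalg.inv(W@T); return K,M[:3,:3],M[:3,3]
def pix(c,u,v,z):
    K,Rm,t=c; d=Rm.T@np.linalg.solve(K,[u,v,1.]); o=-Rm.T@t; return o+d*(z-o[2])/d[2]
def proj(c,P):
    K,Rm,t=c; q=(np.atleast_2d(P)@Rm.T+t)@K.T; return q[:,:2]/q[:,2:]
def down(yaw): # tool z down, tool x at angle yaw in world
    x=np.array([np.cos(yaw),np.sin(yaw),0]); z=np.array([0,0,-1.]); return R.from_matrix(np.c_[x,np.cross(z,x),z]).as_rotvec()
E
python3 - <<'E'
from h import *
import pickle
st=env.state(); print(st)
d={}
for n in ['scene','top','wrist']:
    s=env.snapshot(n); d[n]=s; save(s['color'],n+'0.png')
d['st']=st
pickle.dump(d,open('s0.pkl','wb'))
for n in ['scene','top']:
    K,Rm,t=cam(d[n]); print(n,K[0,0],-Rm.T@t)
E
```

```text
pics
{'clock': 0.0, 'qpos': array([-1.38803116,  0.46839826, -0.01161301,  1.6036191 ,  0.00597074,
        1.07140384, -0.05631091]), 'qd': array([-1.47177113e-03, -7.68047061e-06, -9.77376917e-04,  1.66590505e-03,
        1.01120843e-04,  1.71604437e-04, -1.82068837e-04]), 'joint_efforts': array([ 7.98124656e-04, -5.20558870e+01, -1.24166632e-02, -2.43752736e+01,
       -5.67646336e-02,  1.70932710e-02,  1.54563086e-04]), 'tcp_pos': array([0.14542665, 0.63291893, 0.21362854]), 'orientation': array([ 2.45667968e+00,  1.95623352e+00, -2.10778571e-03]), 'force': array([-0.05191989, -0.82019785, -0.56502417]), 'torque': array([ 0.0094823 , -0.02679499, -0.01457538]), 'finger_gap': 0.09227089364215128}
scene 441.38128724525933 [0.15442581 0.7543334  0.8008364 ]
top 382.2272354435042 [ 0.37401515 -0.01296714  1.02000743]
```

View pics/scene0.png

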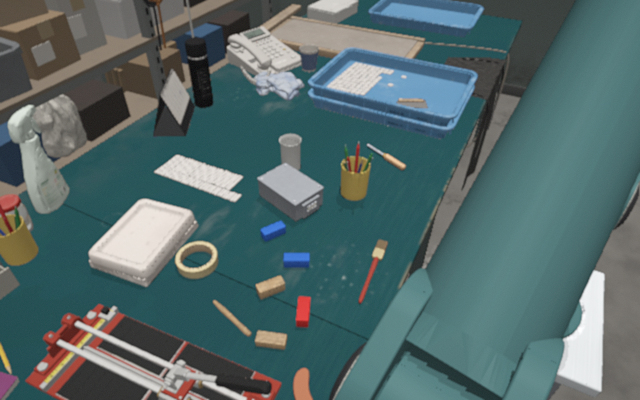

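View pics/top0.png

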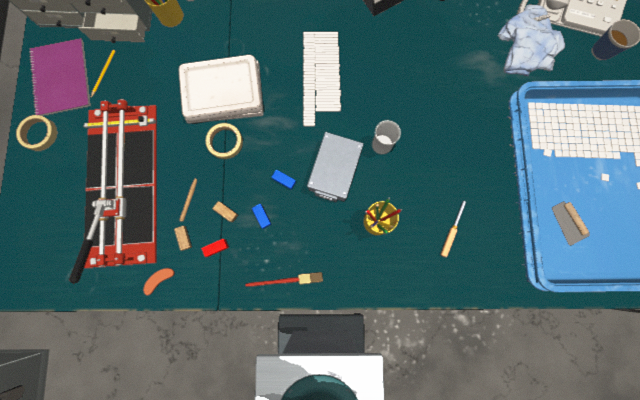

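View pics/wrist0.png

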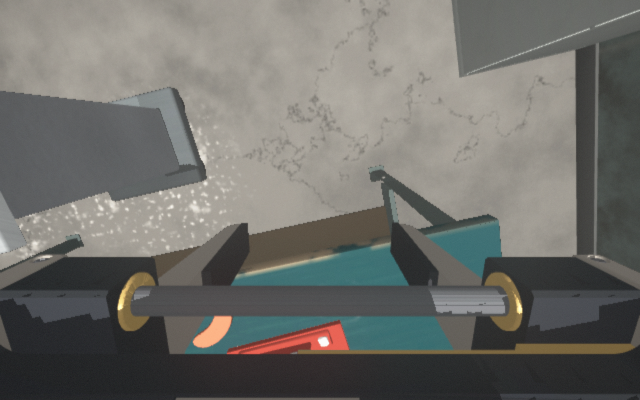

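Run:
```python
from h import *
import pickle
d=pickle.load(open('s0.pkl','rb'))
t=d['top']['color'];s=d['scene']['color']
crop(t,290,110,490,270,'t1.png',4)
crop(t,160,110,310,270,'t2.png',3.7)
crop(s,200,210,360,360,'s1.png',4)
crop(s,230,120,430,240,'s2.png',4)
c=cam(d['top'])
for n,u,v,z in [('tl',326,134,.062),('tr',362,143,.062),('br',344,199,.062),('bl',308,191,.062),('beaker',384,144,0.),('pot',382,220,.098),('tape',224,141,.025),('tip',463,203,.007),('hend',446,254,.01)]: print(n,pix(c,u,v,z))
```

```text
tl [ 0.71339484 -0.02131026  0.062     ]
tr [ 0.68802335 -0.11512751  0.062     ]
br [ 0.53992037 -0.06569693  0.062     ]
bl [0.56128448 0.02587491 0.062     ]
beaker [ 0.70496959 -0.18274528  0.        ]
pot [ 0.48145395 -0.15484542  0.098     ]
tape [0.70877027 0.25613588 0.025     ]
tip [ 0.53639601 -0.38712407  0.007     ]
hend [ 0.40155075 -0.33206403  0.01      ]
```

View pics/t1.png

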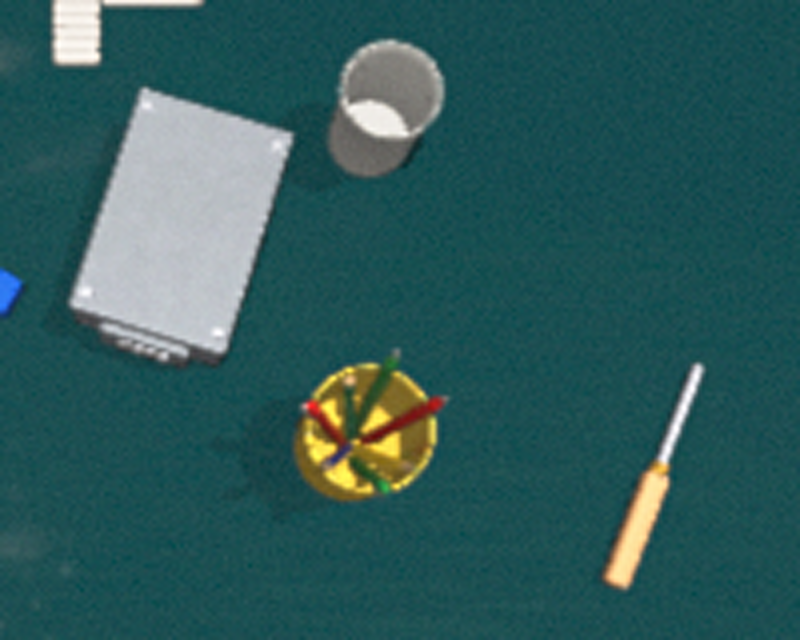

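View pics/t2.png

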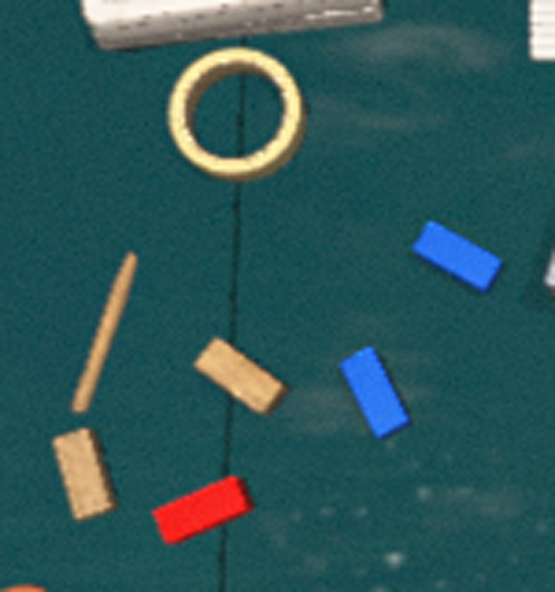

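View pics/s1.png

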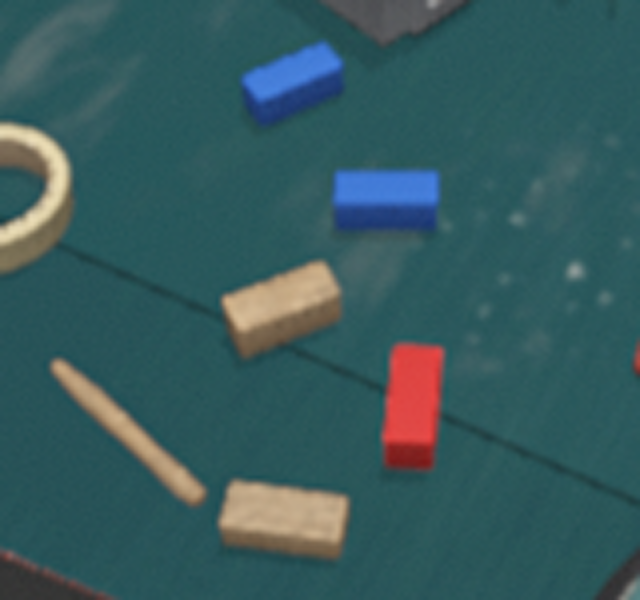

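View pics/s2.png

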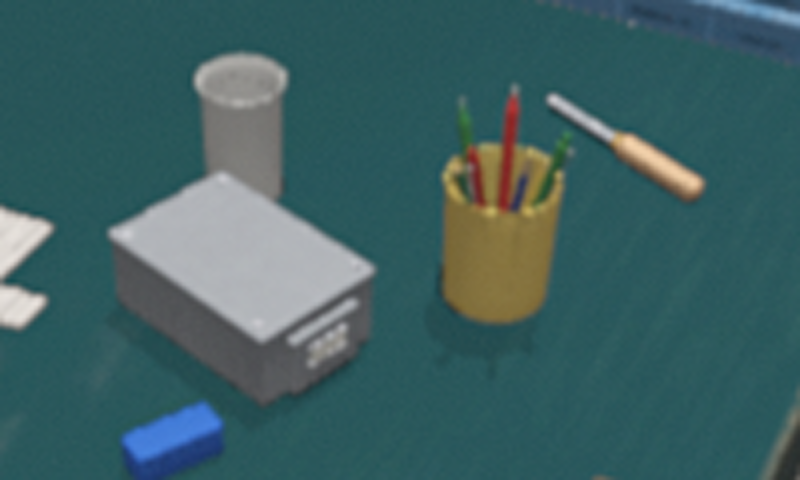

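```bash
cat > fit.py <<'E'
from h import *
import pickle
from scipy.optimize import least_squares
d=pickle.load(open('s0.pkl','rb'))
ct,cs=cam(d['top']),cam(d['scene'])
def un(p,f,o): return (np.array(p,float)+.5)/f-.5+np.array(o)
T1=lambda p:un(p,4,(290,110)); S2=lambda p:un(p,4,(230,120)); T2=lambda p:un(p,3.7,(160,110)); S1=lambda p:un(p,4,(200,210))
def fit(loc,views,x0):
    def pts(x):
        c,s=np.cos(x[2]),np.sin(x[2]); return np.c_[loc[:,0]*c-loc[:,1]*s+x[0],loc[:,0]*s+loc[:,1]*c+x[1],loc[:,2]]
    f=lambda x: np.concatenate([(proj(c,pts(x))-o).ravel() for c,o in views])
    r=least_squares(f,x0); return r.x,np.round(r.fun,1)
lid=np.array([[.077,.052,.062],[.077,-.052,.062],[-.077,-.052,.062],[-.077,.052,.062]])
vt=(ct,T1([(140,88),(295,132),(224,354),(68,307)])); vs=(cs,S2([(108,235),(222,172),(375,268),(264,340)]))
for v in ([vt],[vs],[vt,vs]): print('box',fit(lid,v,[.63,-.04,-.3]))
for name,tp,sp,x0 in [('A',[(216,337),(287,390),(266,415),(193,363)],[(342,294-28),(222,294),0,0],0)]: pass
# block tops, estimate with each thickness
A_t=T2([(217,337),(287,387),(266,412),(194,362)]); B_t=T2([(90,428),(115,508),(76,519),(53,437)])
A_s=S1([(323,261),(342,297),(240,330),(222,297)]); B_s=S1([(229,480),(349,494),(342,545),(220,530)])
A_s2=S1([(242,357),(342,318)]); 
for nm,t,s in (('A',A_t,A_s),('B',B_t,B_s)):
  for z in (.018,.025):
    P=np.array([pix(ct,*q,z) for q in t]); Q=np.array([pix(cs,*q,z) for q in s])
    sz=lambda P:np.round([np.linalg.norm(P[i]-P[i-3]) for i in range(4)],4)
    print(nm,z,'top',P.mean(0),sz(P),'scene',Q.mean(0),sz(Q))
e=T1([(698,366),(661,467),(617,584),(652,470)])
tip=pix(ct,*e[0],.008);h0=pix(ct,*e[2],.01); print('pin',tip,h0,np.linalg.norm(tip-h0),np.arctan2(*(tip-h0)[1::-1]))
e=S2([(551,98),(694,190)]); tip=pix(cs,*e[0],.008);h0=pix(cs,*e[1],.007); print('pin s',tip,h0,np.linalg.norm(tip-h0),np.arctan2(*(tip-h0)[1::-1]))
print('pot top', pix(ct,*T1((368,428)),.098),'beaker top',pix(ct,*T1((392,88)),.1), 'pencils',[pix(ct,*T1(p),.15) for p in [(396,352),(446,400),(305,406)]])
E
python3 fit.py
```

```text
box (array([ 0.6311189 , -0.04422842, -0.31169848]), array([ 0.2, -0.1, -0.5,  0.2,  0.1,  0.1,  0.2, -0.2]))
box (array([ 0.62782085, -0.04585629, -0.30871774]), array([-0.1, -0.2, -0.3, -0.3,  0.6,  0.1, -0.1,  0.3]))
box (array([ 0.62950165, -0.04504965, -0.31030152]), array([ 0.5,  0.5, -0.2,  0.8,  0.5,  0.7,  0.6,  0.5, -0.8, -0.3, -0.9,
       -0.3, -0.1,  0.1, -0.9,  0.3]))
A 0.018 top [0.51790239 0.24832306 0.018     ] [0.0633 0.0229 0.0643 0.024 ] scene [0.51683011 0.24194831 0.018     ] [0.0282 0.0593 0.0256 0.0606]
A 0.025 top [0.5168972 0.2464977 0.025    ] [0.0629 0.0228 0.0639 0.0238] scene [0.51358954 0.24652998 0.025     ] [0.028  0.0588 0.0253 0.0601]
B 0.018 top [0.44833779 0.35716305 0.018     ] [0.0604 0.0281 0.0612 0.0267] scene [0.44502306 0.35709707 0.018     ] [0.0616 0.0285 0.0612 0.0283]
B 0.025 top [0.44781857 0.35457732 0.025     ] [0.06   0.0279 0.0608 0.0265] scene [0.44242459 0.36064909 0.025     ] [0.061  0.0283 0.0606 0.0281]
pin [ 0.54129918 -0.39012718  0.008     ] [ 0.39739687 -0.32626884  0.01      ] 0.15744765584823706 -0.41765409571809753
pin s [ 0.53880721 -0.39333984  0.008     ] [ 0.39725346 -0.3292224   0.007     ] 0.15540112302129466 -0.42530834475990165
pot top [ 0.4896832  -0.15421865  0.098     ] beaker top [ 0.70495984 -0.17637341  0.1       ] pencils [array([ 0.52719861, -0.16390319,  0.15      ]), array([ 0.49903545, -0.19151634,  0.15      ]), array([ 0.49609732, -0.11057482,  0.15      ])]
```

```bash
cat >> h.py <<'E'
def tilted(pin_yaw,tilt,flip=False):
    p=np.array([np.cos(pin_yaw),np.sin(pin_yaw),0]); z=np.array([0,0,-1.])*np.cos(tilt)+p*np.sin(tilt)
    x=np.array([-p[1],p[0],0])*(-1 if flip else 1)
    return R.from_matrix(np.c_[x,np.cross(z,x),z]).as_rotvec()
E
python3 - <<'E'
from h import *
import pickle
d=pickle.load(open('s0.pkl','rb'))
print(np.round(d['wrist']['tool_from_camera'],3),d['wrist']['camera_matrix'][0])
yp=-.42; yb=np.pi/2-.31
mid=np.array([.397,-.327,0])+.04*np.array([np.cos(yp),np.sin(yp),0])
hole=np.array([.638,-.1003,.034])
for tilt in (0,.25,.4,.5,.6):
  for fl in (0,1):
    o=[]
    for back in (.0,.02):
      p=np.array([np.cos(yp),np.sin(yp),0]);g=mid-back*p
      for z in (.004,.15): o.append(env.solve_ik(g+[0,0,z],tilted(yp,tilt,fl)))
      p=np.array([np.cos(yb),np.sin(yb),0])
      for s in (.03,-.021): o.append(env.solve_ik(hole-p*(.12+back+s)-[0,0,.004],tilted(yb,tilt,fl)))
      o.append(env.solve_ik(hole-p*(.12+back+.03)+[0,0,.12],tilted(yb,tilt,fl)))
    print(tilt,fl,[0 if q is None else np.round(q[[5,6]],2).tolist() for q in o])
E
```

```text
[[ 1.     0.001 -0.    -0.   ]
 [-0.001  0.969  0.245 -0.068]
 [ 0.001 -0.245  0.969 -0.17 ]
 [ 0.     0.     0.     1.   ]] [281.82023806   0.         319.50131575]
0 0 [[0.58, 2.06], [0.93, 2.23], [1.27, -2.21], [1.27, -2.29], [1.29, -2.35], [0.56, 2.07], [0.92, 2.26], [1.27, -2.18], [1.27, -2.25], [1.29, -2.32]]
0 1 [[0.96, -0.45], [1.01, -0.77], [0.93, 0.7], [0.9, 0.59], [1.05, 0.51], [0.93, -0.42], [0.98, -0.77], [0.91, 0.71], [0.94, 0.67], [1.04, 0.52]]
0.25 0 [[0.2, 2.02], [0.53, 1.87], [1.29, -2.13], [1.27, -2.19], [1.5, -2.19], [0.18, 2.08], [0.52, 1.89], [1.29, -2.11], [1.27, -2.17], [1.51, -2.17]]
0.25 1 [[0.44, -0.23], [0.71, -0.59], [1.1, 0.9], [1.02, 0.8], [1.26, 0.79], [0.43, -0.17], [0.68, -0.6], [1.08, 0.9], [1.07, 0.85], [1.21, 0.75]]
0.4 0 [[0.25, 0.26], [0.33, 2.07], [1.26, -2.12], [1.23, -2.17], [1.65, -2.12], [0.24, 0.16], [0.32, 2.1], [0.98, 2.89], [0.88, 2.92], [1.66, -2.1]]
0.4 1 [[0.43, -2.79], [0.57, -0.35], [1.25, 1.01], [1.16, 0.93], [1.32, 0.84], [0.41, -2.84], [0.53, -0.35], [1.25, 1.02], [1.21, 0.97], [1.33, 0.86]]
0.5 0 [[0.28, -0.33], [0.19, 2.2], [1.36, -2.07], [1.33, -2.11], [1.57, -2.15], [0.29, -0.41], [0.19, 2.3], [1.37, -2.05], [1.34, -2.09], [1.58, -2.13]]
0.5 1 [[0.2, 2.1], [0.39, -0.18], [1.36, 1.07], [1.28, 1.01], [1.5, 0.96], [0.22, 2.09], [0.37, -0.17], [1.37, 1.09], [1.32, 1.04], [1.54, 0.99]]
0.6 0 [[0.4, -0.66], [0.24, 0.51], [1.46, -2.02], [1.28, -2.12], [1.67, -2.1], [0.42, -0.71], [0.19, 0.51], [1.48, -2.01], [1.44, -2.04], [1.68, -2.09]]
0.6 1 [[0.37, 1.84], [0.24, -2.63], [1.45, 1.12], [1.36, 1.06], [1.65, 1.03], [0.4, 1.79], [0.19, -2.63], [1.48, 1.13], [1.41, 1.09], [1.69, 1.06]]
```

```bash
cat > tri.py <<'E'
from fit import *
def tri(a,b):
    P=[]
    for K,Rm,t in (ct,cs): P.append(K@np.c_[Rm,t])
    X=cv2.triangulatePoints(P[0],P[1],np.array(a,float).reshape(2,1),np.array(b,float).reshape(2,1)); X=(X[:3]/X[3]).ravel()
    return X, np.abs(proj(ct,X)-a).max(),np.abs(proj(cs,X)-b).max()
hole=np.array([.638,-.1003]);p=np.array([.305,.952]);q=np.array([.952,-.305])
for a in [(396,352),(446,400),(305,406),(350,378),(385,490)]:
  for b in [(515,90),(568,140),(463,100),(573,152),(470,170)]:
    X,e,f=tri(T1(a),S2(b))
    if e<2 and f<2: print(a,b,X,e,'along hole',(X[:2]-hole)@p,'lat',(X[:2]-hole)@q)
E
python3 tri.py | grep hole
```

```text
(396, 352) (463, 100) [ 0.52551876 -0.16554655  0.14470911] 1.1053715248318667 along hole -0.0964214950472938 lat -0.08718194665552362
(446, 400) (515, 90) [ 0.49850322 -0.1929451   0.14471783] 0.5529031556310997 along hole -0.13074465188813925 lat -0.10454418398125748
(305, 406) (470, 170) [ 0.4963662  -0.11346591  0.13052998] 1.0388374078541176 along hole -0.055732255346719904 lat -0.13081977615879356
(350, 378) (463, 100) [ 0.51018126 -0.13421308  0.16728801] 0.32376861173628413 along hole -0.07126996437639824 lat -0.11133995557953215
(385, 490) (568, 140) [ 0.44637533 -0.15618396  0.14378675] 0.7933566927489437 along hole -0.11164705000823899 lat -0.16538207628816315
(385, 490) (573, 152) [ 0.44477443 -0.15843469  0.13382775] 1.8411545050868767 along hole -0.11427802789886116 lat -0.16621966236272562
```

Run:
```python
from h import *
yp=-.42
p=np.array([np.cos(yp),np.sin(yp),0]);mid=np.array([.397,-.327,0])+.04*p
g=mid-.02*p
env.goto(g+[0,0,.16],tilted(yp,.3,1))
env.command_gripper(.05,30)
st=env.state(); s=env.snapshot('wrist'); save(s['color'],'w1.png')
import pickle; pickle.dump((st,s),open('w1.pkl','wb'))
print(st['clock'],st['qpos'].round(2),st['tcp_pos'],st['force'])
```

```text
4.4 [-0.29  0.36  1.14  2.21 -0.79  0.63 -0.59] [ 0.41521191 -0.33515216  0.15997461] [ 0.68372828 -0.2035411  -0.61472328]
```

View pics/w1.png

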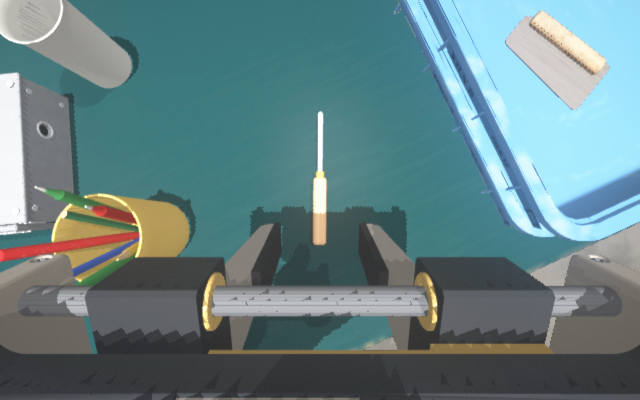

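Run:
```python
from h import *
import pickle
st,s=pickle.load(open('w1.pkl','rb'));c=cam(s,st)
crop(s['color'],270,100,370,260,'w1a.png',3.75)
crop(s['color'],0,70,140,240,'w1b.png',3.5)
a=pix(c,320,112,.008);b=pix(c,319,245,.012);f=pix(c,319.5,175,.01)
print(a,b,np.linalg.norm(a-b),np.arctan2(a[1]-b[1],a[0]-b[0]),np.linalg.norm(a-f),'hole',pix(c,45,129.5,.034))
```

```text
[ 0.5405296  -0.39203817  0.008     ] [ 0.39570859 -0.32623469  0.012     ] 0.1591201488615711 -0.4264887231041484 0.07683257487236247 hole [ 0.6379486  -0.10128899  0.034     ]
```

View pics/w1a.png

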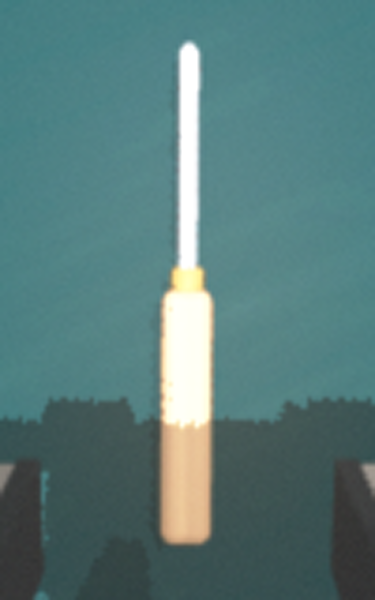

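View pics/w1b.png

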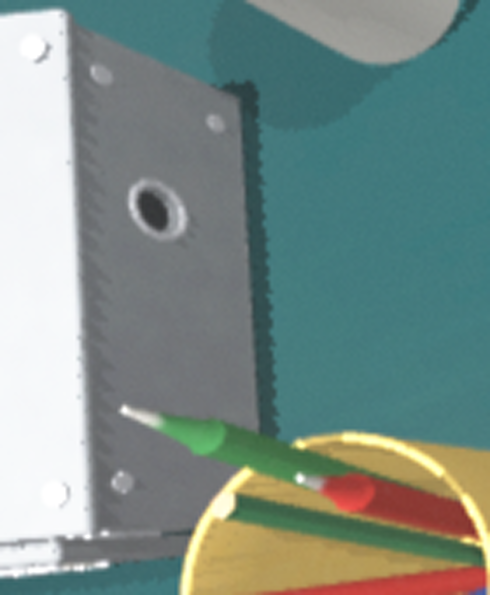

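Run:
```python
from h import *
import pickle
yp=-.425
p=np.array([np.cos(yp),np.sin(yp),0]); tip=np.array([.5405,-.392,0])
g=tip-.146*p
rv=tilted(yp,.3,1)
env.move_linear(g+[0,0,.05],rv,feed=.2)
env.move_linear(g+[0,0,.006],feed=.1)
print(env.state()['force'])
env.command_gripper(.0,45)
st=env.state(); print(st['clock'],st['finger_gap'],st['tcp_pos'],st['force'])
env.move_linear(g+[0,0,.17],feed=.2)
st=env.state(); s=env.snapshot('wrist'); save(s['color'],'w2.png'); pickle.dump((st,s),open('w2.pkl','wb'))
print(st['clock'],st['finger_gap'],st['tcp_pos'],st['force'],st['qpos'].round(2))
```

```text
[ 0.43412874 -0.23324749 -0.2534073 ]
6.3583 0.015320909371400572 [ 0.4077196  -0.33165522  0.00610441] [0.42867097 1.2967036  2.31259419]
7.325 0.015443421464925892 [ 0.40710744 -0.33112182  0.16922947] [ 0.37222771 -0.04028347 -0.37929251] [-0.16  0.24  0.94  2.21 -0.56  0.56 -0.81]
```

View pics/w2.png

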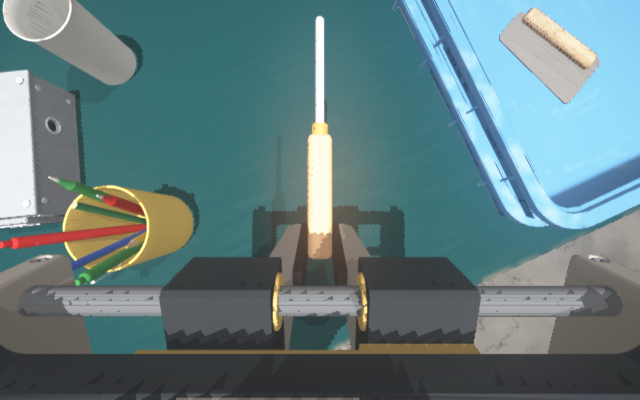

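Run:
```python
from h import *
import pickle
st,s=pickle.load(open('w2.pkl','rb'));c=cam(s,st)
p=np.array([np.cos(-.425),np.sin(-.425),0]); print('tip pred',proj(c,st['tcp_pos']+.146*p+[0,0,.001]), 'handle back end', proj(c,st['tcp_pos']-.014*p+[0,0,.008]),'hole',proj(c,[.638,-.1009,.034]))
yb=np.pi/2-.31; p=np.array([np.cos(yb),np.sin(yb),0]); hole=np.array([.638,-.1009,.034])
rv=tilted(yb,.3,1)
pre=hole-p*(.146+.03)-[0,0,.001]
up=pre+[0,0,.13]
for P in (up,pre,pre+.05*p): print(np.round(env.solve_ik(P,rv),2))
env.goto(up,rv)
st=env.state(); print(st['clock'],st['tcp_pos']-up)
s=env.snapshot('wrist'); save(s['color'],'w3.png'); pickle.dump((st,s),open('w3.pkl','wb'))
s=env.snapshot('scene'); save(s['color'],'s3.png')
```

```text
tip pred [[319.42695917  17.54155726]] handle back end [[319.055957   261.72005127]] hole [[ 52.78506512 125.24998917]]
[ 0.24  0.57  0.4   1.65 -0.56  1.12  0.58]
[ 0.31  0.74  0.31  1.7  -0.65  0.92  0.69]
[ 0.24  0.72  0.3   1.73 -0.66  0.88  0.63]
8.625 [-0.00078323 -0.0004055  -0.00068058]
```

View pics/w3.png

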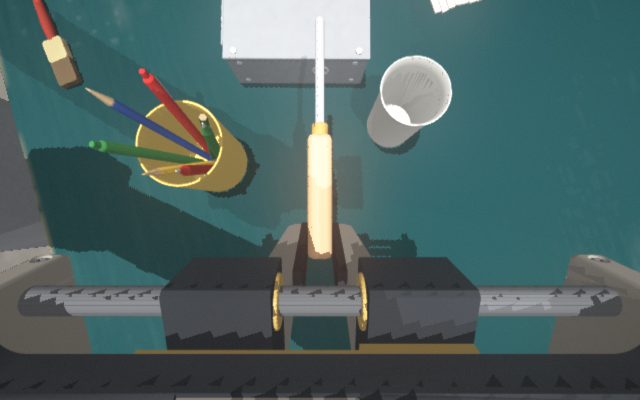

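View pics/s3.png

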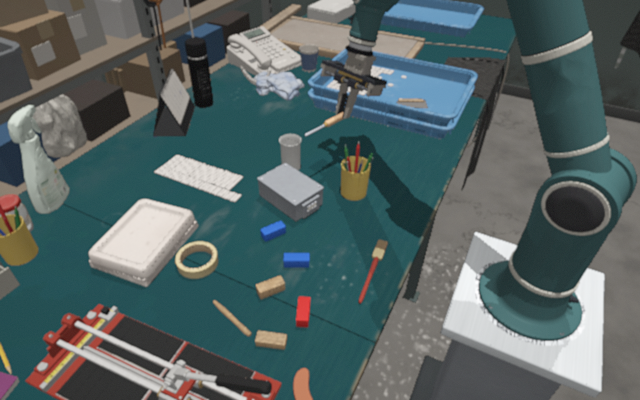

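Run:
```python
from h import *
import pickle
yb=np.pi/2-.31; p=np.array([np.cos(yb),np.sin(yb),0]); hole=np.array([.638,-.1009,.034])
pre=hole-p*(.146+.03)-[0,0,.001]
env.move_linear(pre,feed=.15); env.pause(.1)
st=env.state(); print(st['clock'],st['tcp_pos']-pre,st['force'])
s=env.snapshot('wrist'); save(s['color'],'w4.png'); pickle.dump((st,s),open('w4.pkl','wb'))
crop(s['color'],270,0,370,75,'w4a.png',8)
c=cam(s,st); print('hole',proj(c,hole),'tip',proj(c,st['tcp_pos']+.146*p+[0,0,.001]))
```

```text
9.8417 [ 0.000774   -0.00048678  0.00128607] [ 0.43058675 -0.27730397  0.05396651]
hole [[317.83199089 -25.23852852]] tip [[319.0949672   16.56621426]]
```

View pics/w4.png

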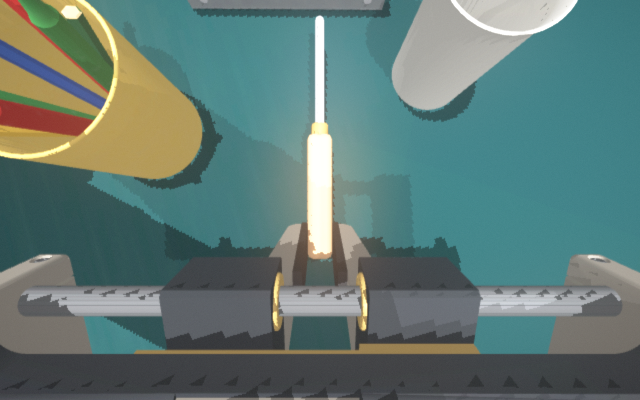

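View pics/w4a.png

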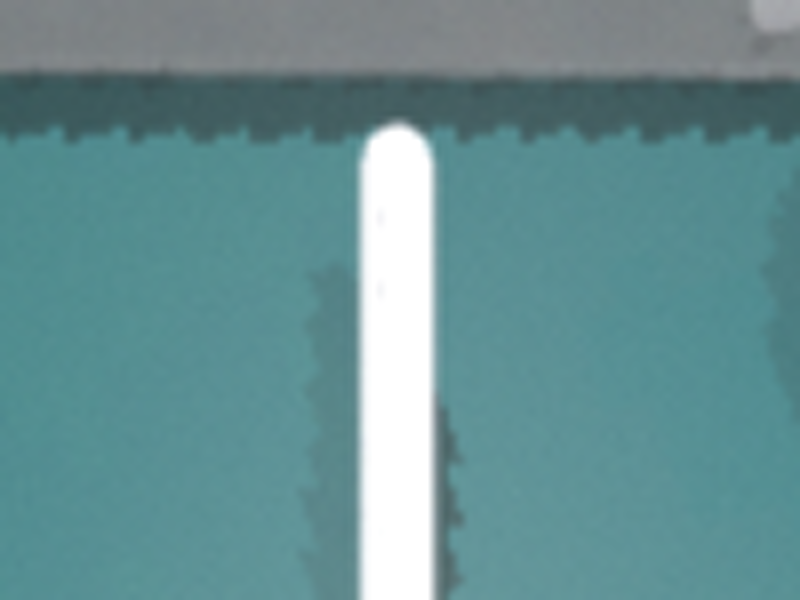

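Run:
```python
from h import *
import pickle
st,s=pickle.load(open('w3.pkl','rb'));crop(s['color'],210,0,380,100,'w3a.png',4.7)
st2,s2=pickle.load(open('w2.pkl','rb'));crop(s2['color'],0,60,100,240,'w2a.png',3.3);crop(s2['color'],30,105,80,145,'w2b.png',12)
c=cam(s,st); hole=[.638,-.1009,.034];print(proj(c,hole)); print(proj(cam(s2,st2),hole))
yb=np.pi/2-.31
def loc(x,y,z): 
    B=np.array([.6295,-.045]); cc,ss=np.cos(-.31),np.sin(-.31); return [B[0]+cc*x-ss*y,B[1]+ss*x+cc*y,z]
print(proj(c,[loc(.075,-.05,0),loc(-.075,-.05,0),loc(.077,-.052,.062),loc(-.077,-.052,.062),loc(.025,-.05,.034)]), loc(.025,-.05,.034))
```

```text
[[319.71975583  69.88039748]]
[[ 52.78506512 125.24998917]]
[[359.58086229  83.05893607]
 [239.7637163   83.25990129]
 [369.9785629   57.33732857]
 [220.72962231  57.60892981]
 [319.58869035  69.3265431 ]] [np.float64(0.6380554074249707), np.float64(-0.10024314440537176), 0.034]
```

View pics/w3a.png

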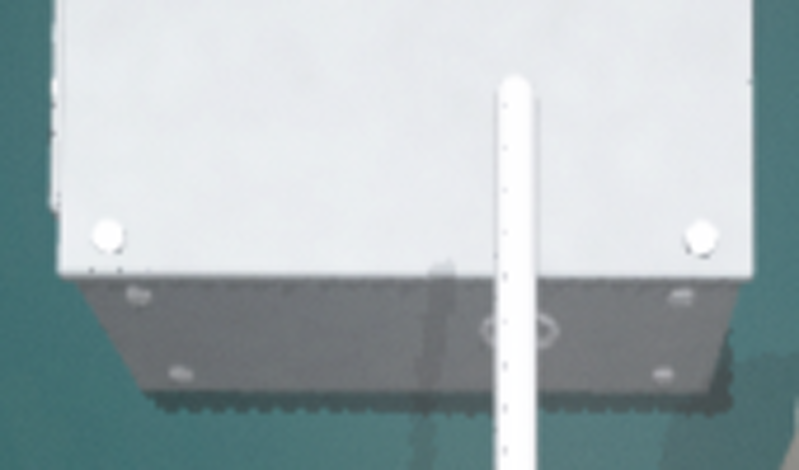

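View pics/w2b.png

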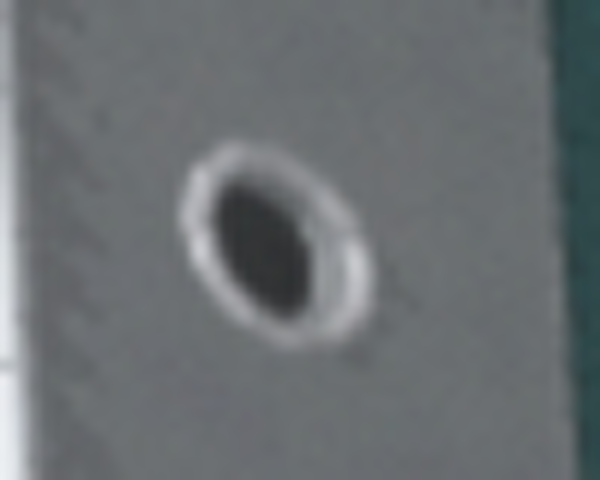

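Run:
```python
from h import *
import pickle
yb=np.pi/2-.31; p=np.array([np.cos(yb),np.sin(yb),0]); q=np.array([p[1],-p[0],0]);hole=np.array([.6382,-.1010,.034])
des=lambda s: hole+p*(s-.146)-[0,0,.001]
off=np.zeros(3)
st=env.state()
for i in range(2):
    env.move_linear(des(-.012)+off,feed=.1); env.pause(.1); st=env.state(); e=st['tcp_pos']-des(-.012); off-=e; print('e',(e*1e3).round(2))
f0=st['force']
for s in (.005,.012,.015,.017,.0185,.0195,.0205):
    env.move_linear(des(s)+off,feed=.03 if s>.01 else .06); st=env.state()
    e=st['tcp_pos']-des(s); print(s,round(st['clock'],2),'along',round(e@p*1e3,2),'lat',round(e@q*1e3,2),'z',round(e[2]*1e3,2),'f',((st['force']-f0)@np.c_[p,q,[0,0,1]]).round(2))
    if abs((st['force']-f0)@p)>15: print('stop');break
env.pause(.3)
st=env.state();print(st['force']-f0)
s=env.snapshot('scene'); save(s['color'],'s5.png'); s=env.snapshot('top'); crop(s['color'],270,110,470,260,'t5.png',4)
```

```text
e [0.1  0.16 0.07]
e [-0.22 -0.43 -0.12]
0.005 11.12 along 1.13 lat 0.03 z 0.08 f [-0.19  0.15  0.8 ]
0.012 11.5 along 0.54 lat 0.02 z 0.05 f [-0.63  1.88  0.89]
0.015 11.75 along -0.14 lat 0.12 z 0.08 f [-0.63 -0.3  -0.22]
0.017 12.0 along -0.6 lat 0.11 z 0.03 f [-2.93  0.81  0.89]
0.0185 12.25 along 0.45 lat 0.06 z 0.07 f [-1.97  1.    1.34]
0.0195 12.5 along 0.94 lat 0.03 z 0.08 f [-1.77  1.36  0.5 ]
0.0205 12.75 along -0.01 lat 0.12 z 0.05 f [-4.28  0.57  1.52]
[-0.0261141  -3.52253992  0.83980751]
```

View pics/t5.png

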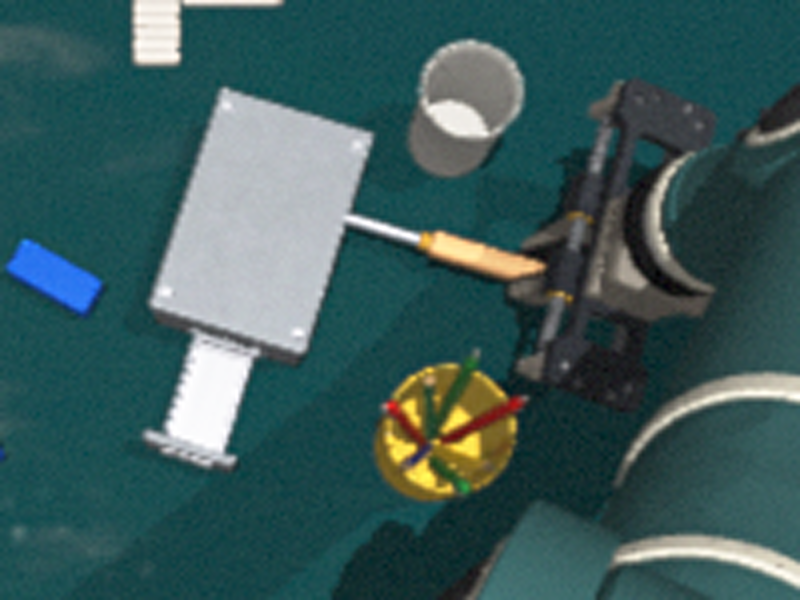

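View pics/s5.png

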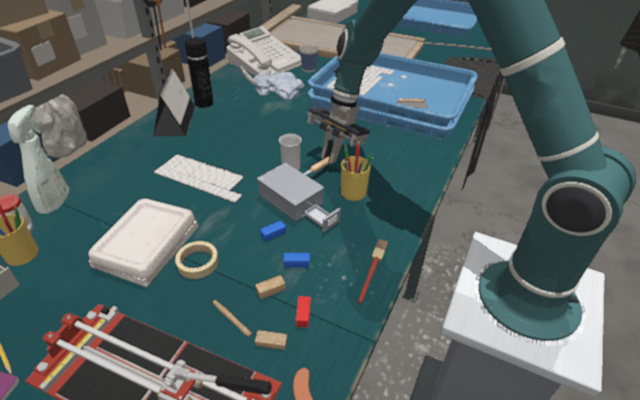

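Run:
```python
from h import *
import pickle
yb=np.pi/2-.31; p=np.array([np.cos(yb),np.sin(yb),0]);hole=np.array([.6382,-.1010,.034])
des=lambda s: hole+p*(s-.146)-[0,0,.001]
env.move_linear(des(-.07),feed=.12)
a=des(-.07); a[2]=.0065
env.move_linear(a,feed=.08); env.pause(.1)
st=env.state(); print(st['clock'],st['tcp_pos']-a,st['force'])
env.command_gripper(.045)
zt=R.from_rotvec(st['orientation']).as_matrix()[:,2]
b=st['tcp_pos']-zt*.14
print(b)
env.move_linear(b,feed=.2)
st=env.state(); s=env.snapshot('wrist'); save(s['color'],'w6.png'); pickle.dump((st,s),open('w6.pkl','wb'));print(st['clock'],st['finger_gap'],st['qpos'].round(2))
```

```text
14.6417 [ 3.21922947e-05  9.64181273e-04 -6.83712237e-04] [ 0.03328661  1.31731977 -0.08493131]
[ 0.55981733 -0.34531228  0.139522  ]
16.0833 0.04520677551619159 [ 0.36  0.64  0.41  1.59 -0.57  1.14  0.7 ]
```

View pics/w6.png

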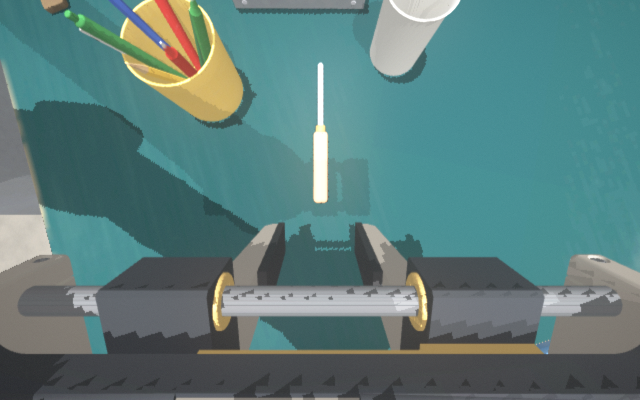

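Run:
```python
from h import *
from fit import A_t,A_s
import pickle
ct=cam(pickle.load(open('s0.pkl','rb'))['top'])
P=np.array([pix(ct,*q,.025) for q in A_t]); l=(P[1]-P[0]+P[2]-P[3]); yl=np.arctan2(l[1],l[0]); print('long yaw',yl)
c=np.array([.515,.2465,0])
yb=np.pi/2-.31
for k in (0,1):
    yj=yl+np.pi/2+k*np.pi
    print(k,np.round(env.solve_ik(c+[0,0,.17],down(yj)),2),np.round(env.solve_ik(c+[0,0,.012],down(yj)),2))
    print(np.round(env.solve_ik([.52,-.01,.15],down(yb+k*np.pi)),2))
```

```text
box (array([ 0.6311189 , -0.04422842, -0.31169848]), array([ 0.2, -0.1, -0.5,  0.2,  0.1,  0.1,  0.2, -0.2]))
box (array([ 0.62782085, -0.04585629, -0.30871774]), array([-0.1, -0.2, -0.3, -0.3,  0.6,  0.1, -0.1,  0.3]))
box (array([ 0.62950165, -0.04504965, -0.31030152]), array([ 0.5,  0.5, -0.2,  0.8,  0.5,  0.7,  0.6,  0.5, -0.8, -0.3, -0.9,
       -0.3, -0.1,  0.1, -0.9,  0.3]))
A 0.018 top [0.51790239 0.24832306 0.018     ] [0.0633 0.0229 0.0643 0.024 ] scene [0.51683011 0.24194831 0.018     ] [0.0282 0.0593 0.0256 0.0606]
A 0.025 top [0.5168972 0.2464977 0.025    ] [0.0629 0.0228 0.0639 0.0238] scene [0.51358954 0.24652998 0.025     ] [0.028  0.0588 0.0253 0.0601]
B 0.018 top [0.44833779 0.35716305 0.018     ] [0.0604 0.0281 0.0612 0.0267] scene [0.44502306 0.35709707 0.018     ] [0.0616 0.0285 0.0612 0.0283]
B 0.025 top [0.44781857 0.35457732 0.025     ] [0.06   0.0279 0.0608 0.0265] scene [0.44242459 0.36064909 0.025     ] [0.061  0.0283 0.0606 0.0281]
pin [ 0.54129918 -0.39012718  0.008     ] [ 0.39739687 -0.32626884  0.01      ] 0.15744765584823706 -0.41765409571809753
pin s [ 0.53880721 -0.39333984  0.008     ] [ 0.39725346 -0.3292224   0.007     ] 0.15540112302129466 -0.42530834475990165
pot top [ 0.4896832  -0.15421865  0.098     ] beaker top [ 0.70495984 -0.17637341  0.1       ] pencils [array([ 0.52719861, -0.16390319,  0.15      ]), array([ 0.49903545, -0.19151634,  0.15      ]), array([ 0.49609732, -0.11057482,  0.15      ])]
long yaw -2.179348129118165
0 [-0.77  0.39  0.34  1.86 -0.16  0.92 -0.97] [-0.87  0.66  0.47  1.94 -0.48  0.65 -0.7 ]
[-0.16  0.33  0.14  1.99 -0.06  0.83  1.27]
1 [-0.32  0.4  -0.24  1.83  0.11  0.92  1.93] [-0.41  0.62 -0.12  1.91  0.13  0.61  1.92]
[-0.7   0.41  0.82  2.02 -0.39  0.87 -1.55]
```

Run:
```python
from h import *
import pickle
st=env.state(); env.move_linear(st['tcp_pos']+[0,0,.11],feed=.25)
c=np.array([.515,.2465,0]); yj=-2.179+np.pi/2
env.goto(c+[0,0,.16],down(yj)); env.pause(.1)
st=env.state(); s=env.snapshot('wrist'); save(s['color'],'w7.png'); pickle.dump((st,s),open('w7.pkl','wb')); print(st['clock'],st['tcp_pos'],st['qpos'].round(2))
crop(s['color'],240,150,400,270,'w7a.png',5)
```

```text
18.975 [0.5156441  0.24543948 0.16006072] [-0.69  0.4   0.24  1.86 -0.12  0.89 -1.01]
```

View pics/w7.png

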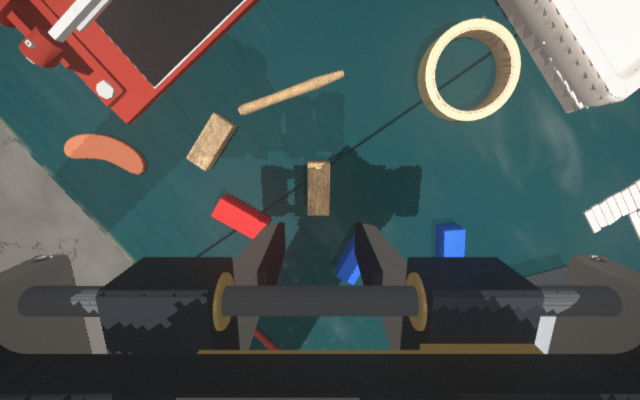

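View pics/w7a.png

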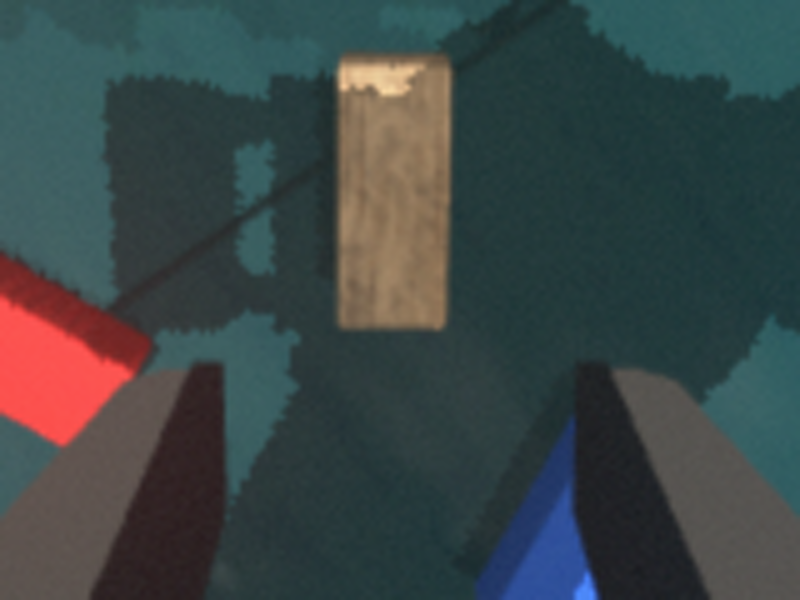

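Run:
```python
from h import *
import pickle
st,s=pickle.load(open('w7.pkl','rb'));c=cam(s,st)
crop(s['color'],170,100,260,180,'w7b.png',7)
A=(np.array([(338,60),(451,60),(447,328),(338,328)])+.5)/5-.5+[240,150]
for z in (.018,.025):
    P=np.array([pix(c,*q,z) for q in A]); print(z,P.mean(0),[np.linalg.norm(P[i]-P[i-3]).round(4) for i in range(4)], np.arctan2(*(P[0]-P[3]+P[1]-P[2])[1::-1]))
```

```text
0.018 [0.51517544 0.24613691 0.018     ] [np.float64(0.025), np.float64(0.0621), np.float64(0.0253), np.float64(0.0621)] 0.9533462913274338
0.025 [0.51607748 0.24738066 0.025     ] [np.float64(0.0244), np.float64(0.0607), np.float64(0.0247), np.float64(0.0607)] 0.9533462913274333
```

View pics/w7b.png

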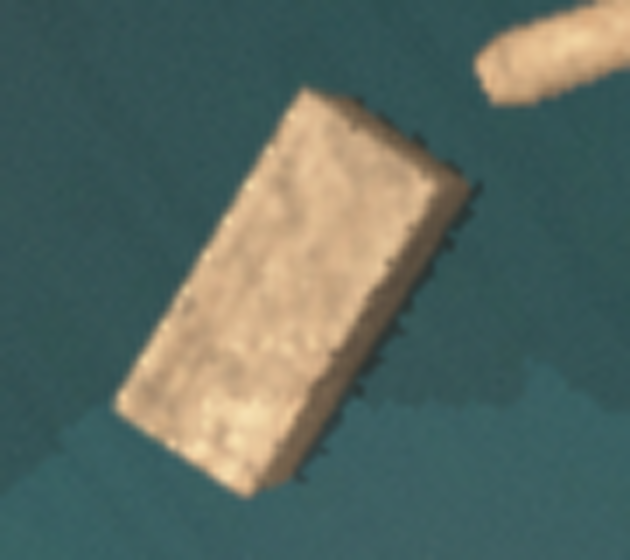

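Run:
```python
from h import *
import pickle
c=np.array([.516,.2473,0]); rv=down(.9533-np.pi/2)
env.move_linear(c+[0,0,.05],rv,feed=.25)
env.move_linear(c+[0,0,.012],feed=.1); env.pause(.05)
st=env.state(); print(st['tcp_pos']-c,st['force'])
env.command_gripper(0.,25)
st=env.state(); print(st['clock'],st['finger_gap'],st['tcp_pos']-c,st['force'])
env.move_linear(c+[0,0,.16],feed=.25)
s=env.snapshot('wrist'); st=env.state();save(s['color'],'w8.png')
yb=np.pi/2-.31
n=np.array([.6295-.115*np.cos(.31),-.045+.115*np.sin(.31),0]); print(n)
env.goto(n+[0,0,.16],down(yb+np.pi)); env.pause(.1)
st=env.state(); s=env.snapshot('wrist'); save(s['color'],'w9.png'); pickle.dump((st,s),open('w9.pkl','wb')); print(st['clock'],st['finger_gap'],st['tcp_pos'],st['qpos'].round(2))
```

```text
[0.00057319 0.00025446 0.01268714] [-0.65123925  0.38601619  0.05304912]
20.6333 0.024499765087054377 [0.00028132 0.00018227 0.01245768] [-0.24892494 -0.49664501  3.04269552]
[ 0.51998164 -0.00991826  0.        ]
22.5333 0.024979214737353397 [ 0.52011859 -0.00809358  0.15956342] [-0.54  0.35  0.59  2.   -0.25  0.87 -1.68]
```

View pics/w9.png

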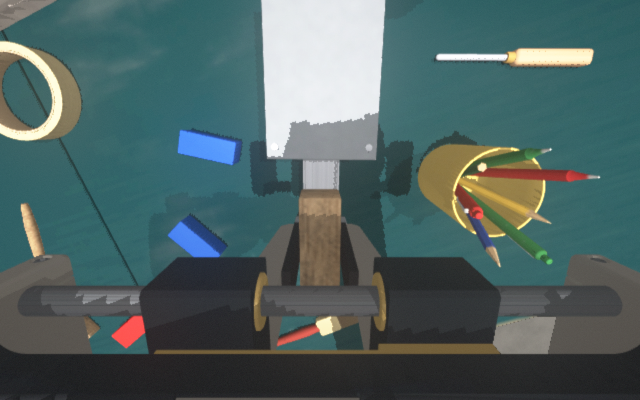

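View pics/w8.png

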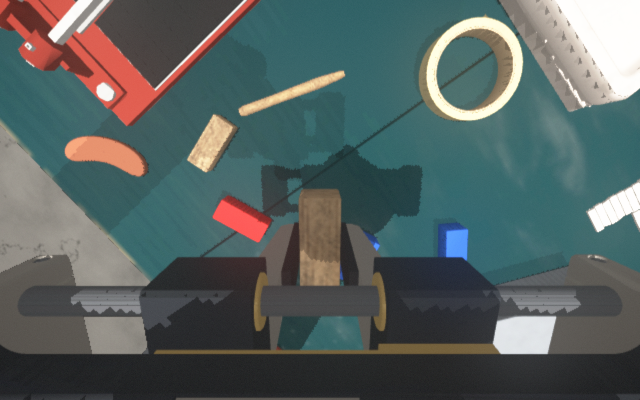

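Run:
```python
from h import *
import pickle
st,s=pickle.load(open('w9.pkl','rb'));c=cam(s,st)
def loc(x,y,z): 
    B=np.array([.6295,-.045]); cc,ss=np.cos(-.31),np.sin(-.31); return [B[0]+cc*x-ss*y,B[1]+ss*x+cc*y,z]
print(proj(c,[loc(-.077,.052,.062),loc(-.077,-.052,.062),loc(-.09,.02,.02),loc(-.09,-.02,.02)]).round(1))
crop(s['color'],250,140,400,250,'w9a.png',5)
```

```text
[[266.2 160.1]
 [376.  160.6]
 [302.7 167.7]
 [339.  167.8]]
```

View pics/w9a.png

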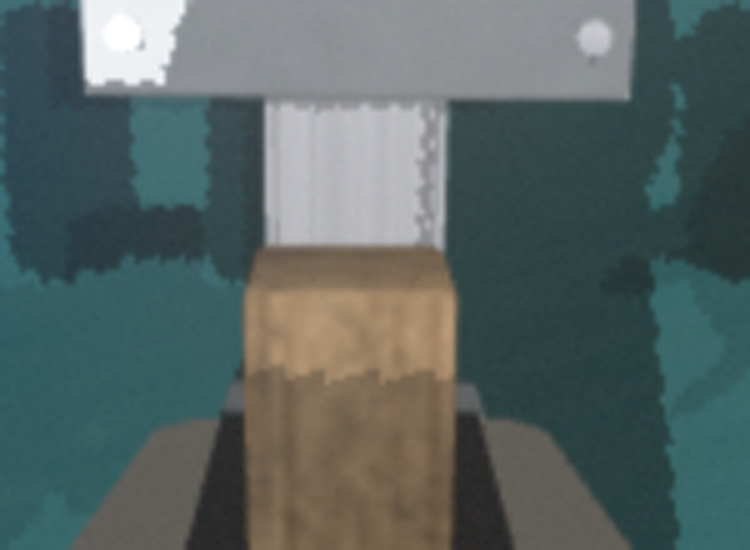

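Run:
```python
from h import *
import pickle
yb=np.pi/2-.31; x=np.array([np.cos(.31),-np.sin(.31),0])
n=np.array([.6295-.115*np.cos(.31),-.045+.115*np.sin(.31),0])+.001*x
st0,s0=pickle.load(open('w9.pkl','rb')); print('block far top edge pred',proj(cam(s0,st0),st0['tcp_pos']+.03*x+[0,0,.0125]))
rv=down(yb+np.pi)
env.move_linear(n+[0,0,.06],rv,feed=.2)
env.pause(.1); e=env.state()['tcp_pos']-n-[0,0,.06]; print(e*1e3)
env.move_linear(n-e+[0,0,.024],feed=.08); env.pause(.1)
st=env.state(); print(st['tcp_pos']-n,st['force'])
s=env.snapshot('wrist'); save(s['color'],'w10.png')
env.command_gripper(.04); 
env.move_linear(n+[0,0,.16],feed=.2)
st=env.state(); s=env.snapshot('wrist'); save(s['color'],'w11.png'); pickle.dump((st,s),open('w11.pkl','wb'))
print(st['clock'],st['force'])
```

```text
block far top edge pred [[319.16928499 197.15722591]]
[1.21987924 0.07381019 1.30203909]
[-0.00203415  0.00010434  0.02203802] [-2.42951194  0.29155602  3.45996411]
25.3583 [-0.26565522  0.54968051 -0.13980369]
```

View pics/w11.png

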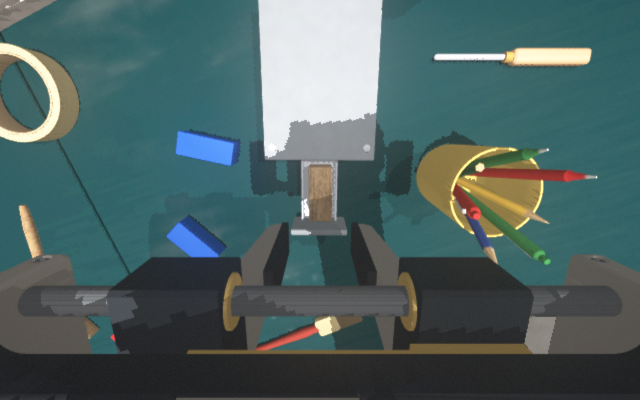

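Run:
```python
from h import *
import pickle
st,s=pickle.load(open('w11.pkl','rb'));c=cam(s,st)
crop(s['color'],280,145,360,245,'w11a.png',6)
def loc(x,y,z): 
    B=np.array([.6295,-.045]); cc,ss=np.cos(-.31),np.sin(-.31); return [B[0]+cc*x-ss*y,B[1]+ss*x+cc*y,z]
o=-.115
q=proj(c,[loc(o+.03,.0125,.035),loc(o+.03,-.0125,.035),loc(o-.03,-.0125,.035),loc(o-.03,.0125,.035)])
print(q,((q-[280,145])*6).round())
print(env.state()['clock'])
```

```text
[[307.0772217  165.53635685]
 [330.98621351 165.56371659]
 [330.36445326 220.06679712]
 [307.60135827 220.04720639]] [[162. 123.]
 [306. 123.]
 [302. 450.]
 [166. 450.]]
25.4083
```

View pics/w11a.png

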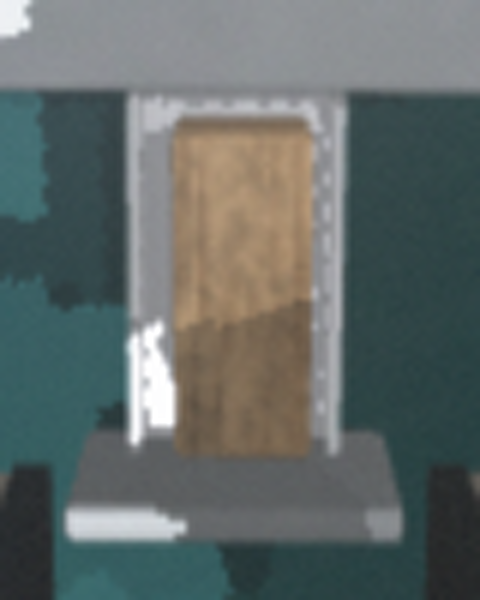

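Run:
```python
from h import *
import pickle
x=np.array([np.cos(.31),-np.sin(.31),0]); B=np.array([.6295,-.045,0])
rv=tilted(-.31,.25,1)
env.command_gripper(0.,20)
P=lambda face,z=.028: B+x*(face-.010)+[0,0,z]
a=P(-.19)
print(env.solve_ik(a+[0,0,.1],rv),env.solve_ik(a,rv),env.solve_ik(P(-.075),rv))
env.goto(a+[0,0,.12],rv); env.move_linear(a,feed=.15); env.pause(.1)
st=env.state(); f0=st['force']; print(st['clock'],(st['tcp_pos']-a)*1e3,f0)
s=env.snapshot('wrist'); save(s['color'],'w12.png')
```

```text
[-0.84276378  0.14579972  0.69806634  2.37752472  0.04538627  0.42884414
 -2.08041383] [-0.75531694  0.44654286  0.64359325  2.42797301 -0.86536599  0.18863787
 -1.23025053] [-0.43220822  0.52249371  0.4222653   2.17869224 -0.4292437   0.2684367
 -1.56322209]Traceback (most recent call last):
  File "<stdin>", line 9, in <module>
cell.IKError: the arm cannot follow that straight line within its joint ranges
```

Run:
```python
from h import *
x=np.array([np.cos(.31),-np.sin(.31),0]); B=np.array([.6295,-.045,0])
P=lambda face,z=.028: B+x*(face-.010)+[0,0,z]
print(env.state()['qpos'].round(2),env.state()['clock'])
for tilt in (.2,.12,.05):
  for fl in (1,0):
    rv=tilted(-.31,tilt,fl)
    print(tilt,fl,[None if q is None else q.round(2).tolist() for q in (env.solve_ik(P(f,z),rv) for f,z in ((-.178,.13),(-.178,.028),(-.13,.028),(-.075,.028)))])
```

```text
[-0.86  0.09  0.7   2.36  0.12  0.49 -2.15] 26.6333
0.2 1 [[-0.78, 0.18, 0.68, 2.32, -0.07, 0.5, -1.94], [-0.57, 0.43, 0.46, 2.36, -0.43, 0.23, -1.62], [-0.57, 0.49, 0.54, 2.27, -0.59, 0.3, -1.43], [-0.54, 0.56, 0.58, 2.15, -0.64, 0.38, -1.36]]
0.2 0 [[0.93, 0.53, -1.3, 2.23, 0.93, 0.81, 0.29], [0.87, 0.98, -1.33, 2.28, 1.45, 1.04, -0.1], [0.88, 1.04, -1.33, 2.18, 1.45, 1.08, 0.0], [0.88, 1.1, -1.34, 2.07, 1.45, 1.13, 0.11]]
0.12 1 [[-0.75, 0.22, 0.69, 2.26, -0.17, 0.6, -1.83], [-0.62, 0.46, 0.56, 2.31, -0.56, 0.37, -1.48], [-0.6, 0.53, 0.62, 2.21, -0.63, 0.44, -1.38], [-0.53, 0.59, 0.6, 2.09, -0.61, 0.5, -1.38]]
0.12 0 [[0.93, 0.58, -1.3, 2.18, 0.86, 0.89, 0.37], [0.88, 0.99, -1.33, 2.23, 1.34, 1.05, 0.01], [0.88, 1.05, -1.33, 2.13, 1.35, 1.11, 0.1], [0.87, 1.11, -1.34, 2.01, 1.35, 1.16, 0.2]]
0.05 1 [[-0.73, 0.26, 0.7, 2.22, -0.24, 0.69, -1.74], [-0.65, 0.5, 0.64, 2.27, -0.61, 0.49, -1.41], [-0.58, 0.56, 0.63, 2.16, -0.6, 0.54, -1.4], [-0.52, 0.62, 0.61, 2.04, -0.59, 0.61, -1.39]]
0.05 0 [[0.92, 0.64, -1.31, 2.13, 0.82, 0.96, 0.42], [0.88, 1.01, -1.33, 2.18, 1.26, 1.08, 0.1], [0.88, 1.07, -1.34, 2.08, 1.27, 1.14, 0.18], [0.87, 1.13, -1.34, 1.95, 1.28, 1.2, 0.27]]
```

Run:
```python
from h import *
x=np.array([np.cos(.31),-np.sin(.31),0]); B=np.array([.6295,-.045,0])
P=lambda face,z=.028: B+x*(face-.010)+[0,0,z]
rv=tilted(-.31,.12,1)
env.goto(P(-.18,.12),rv)
a=P(-.178); env.move_linear(a,feed=.15); env.pause(.1)
st=env.state(); print(st['clock'],(st['tcp_pos']-a)*1e3,st['force'])
s=env.snapshot('wrist'); save(s['color'],'w12.png')
s=env.snapshot('top'); crop(s['color'],270,110,470,260,'t12.png',4)
```

```text
27.925 [0.74760408 0.27447569 1.02960804] [ 0.65680925  0.2977291  -0.63304967]
```

View pics/w12.png

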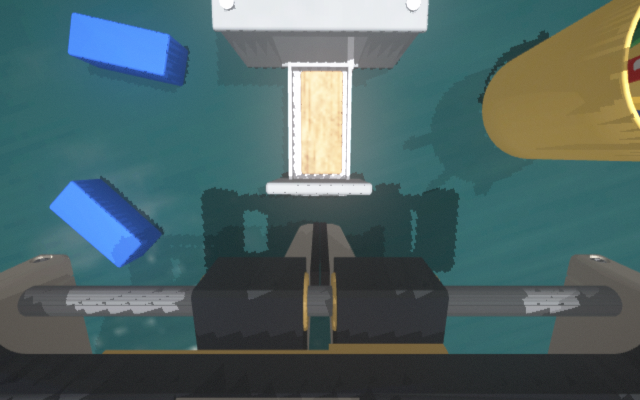

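Fingers sit centred in front of the tray panel (320,188), with the block flat in the nest (322,122). I'll push the panel in now.

Run:
```python
from h import *
x=np.array([np.cos(.31),-np.sin(.31),0]); B=np.array([.6295,-.045,0])
P=lambda face,z=.027: B+x*(face-.010)+[0,0,z]
f0=env.state()['force']
seq=[-.162,-.15,-.12,-.095,-.087]+list(np.arange(-.085,-.066,.001))
for f in seq:
    env.move_linear(P(f),feed=.06 if f<-.09 else .03)
    st=env.state(); F=-(st['force']-f0)@x
    print(round(f,4),round(st['clock'],2),'face',round((st['tcp_pos']-B)@x+.010,4),'F',round(F,2),np.round(st['force']-f0,1))
    if F>18: break
env.pause(.2)
s=env.snapshot('wrist'); save(s['color'],'w13.png')
```

```text
-0.162 28.44 face -0.1616 F -0.26 [ 0.4  0.4 -0.1]
-0.15 28.79 face -0.1504 F 2.23 [-2.2  0.4 -0.8]
-0.12 29.44 face -0.1197 F 2.81 [-3.1 -0.4 -1.4]
-0.095 30.01 face -0.0967 F 5.37 [-5.7 -0.1  1.2]
-0.087 30.43 face -0.0878 F 4.15 [-4.2  0.4 -2.1]
-0.085 30.68 face -0.0838 F 1.24 [-1.   0.9 -0.8]
-0.084 30.93 face -0.083 F 0.03 [0.2 0.7 0.4]
-0.083 31.18 face -0.0828 F 1.88 [-1.7  1.   2.1]
-0.082 31.43 face -0.0822 F 3.88 [-3.2  2.7  3.5]
-0.081 31.68 face -0.0812 F 3.33 [-2.5  3.1  2.5]
-0.08 31.93 face -0.08 F 2.38 [-1.7  2.6  2.2]
-0.079 32.17 face -0.0789 F 2.66 [-1.8  3.1  1.6]
-0.078 32.42 face -0.0779 F 3.24 [-2.3  3.5  0.6]
-0.077 32.67 face -0.0771 F 3.09 [-1.9  4.3  1.5]
-0.076 32.92 face -0.077 F 5.93 [-4.4  5.8  4.4]
-0.075 33.17 face -0.0769 F 7.94 [-6.7  5.2  6.1]
-0.074 33.42 face -0.0768 F 11.39 [-10.    6.1   8.2]
-0.073 33.67 face -0.0767 F 12.55 [-10.9   7.2  11.9]
-0.072 33.92 face -0.0766 F 15.69 [-14.2   7.1  14.1]
-0.071 34.17 face -0.0766 F 17.19 [-15.7   7.4  15.3]
-0.07 34.42 face -0.0765 F 19.33 [-17.7   8.2  16.2]
```

View pics/w13.png

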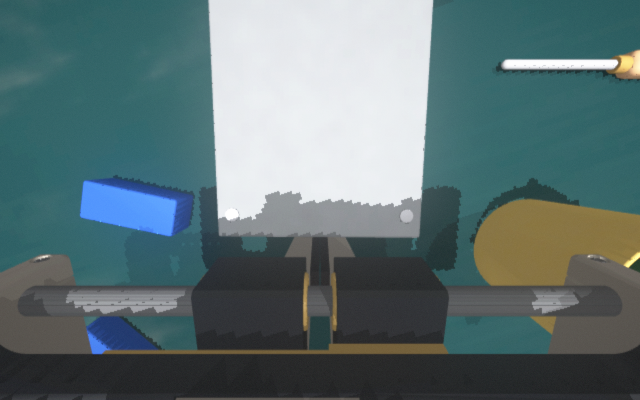

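Run:
```python
from h import *
import pickle
x=np.array([np.cos(.31),-np.sin(.31),0]); B=np.array([.6295,-.045,0])
P=lambda face,z=.027: B+x*(face-.010)+[0,0,z]
for f in (-.077,-.083,-.09,-.105):
    env.move_linear(P(f),feed=.05); st=env.state(); print(f,round((st['tcp_pos']-B)@x+.01,4),st['force'].round(2))
env.move_linear(P(-.12,.15),feed=.2)
st=env.state(); s=env.snapshot('wrist'); save(s['color'],'w14.png');pickle.dump((st,s),open('w14.pkl','wb'));print(st['clock'])
s=env.snapshot('scene');save(s['color'],'s14.png');crop(s['color'],230,130,430,250,'s14a.png',4)
```

```text
-0.077 -0.0777 [-2.53  2.2  -2.04]
-0.083 -0.0828 [-2.59  0.19 -0.68]
-0.09 -0.0894 [ 0.61 -0.01  0.6 ]
-0.105 -0.1052 [-0.24 -1.23  0.87]
36.7417
```

View pics/w14.png

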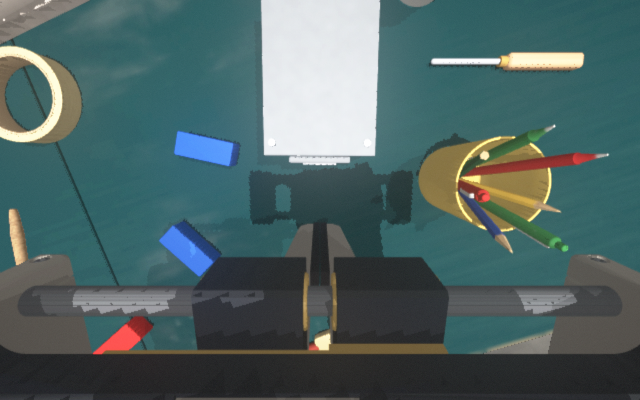

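View pics/s14.png

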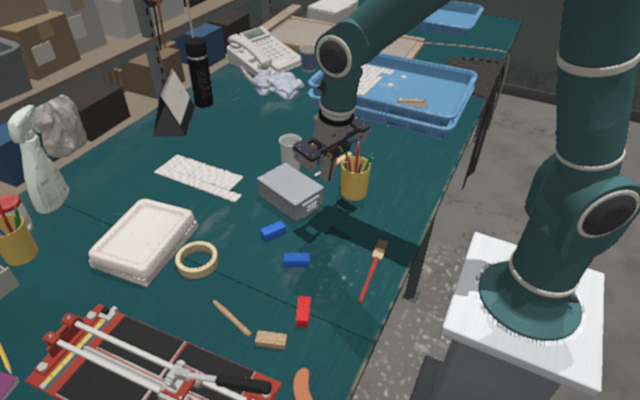

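Run:
```python
from h import *
import pickle
st,s=pickle.load(open('w14.pkl','rb'));c=cam(s,st)
crop(s['color'],250,130,390,190,'w14a.png',5.7)
def loc(x,y,z): 
    B=np.array([.6295,-.045]); cc,ss=np.cos(-.31),np.sin(-.31); return [B[0]+cc*x-ss*y,B[1]+ss*x+cc*y,z]
for f in (-.079,-.083,-.087,-.092): print(f,((proj(c,[loc(f,0,.05),loc(f,0,.004)])-[250,130])*5.7).round())
print('lid',((proj(c,[loc(-.077,0.052,.062)])-[250,130])*5.7).round(), 'tip',pix(c,431,61.5,.007))
```

```text
-0.079 [[395. 163.]
 [395. 166.]]
-0.083 [[395. 187.]
 [395. 186.]]
-0.087 [[395. 210.]
 [395. 206.]]
-0.092 [[395. 240.]
 [395. 231.]]
lid [[ 75. 149.]] tip [ 0.61670458 -0.16691229  0.007     ]
```

View pics/w14a.png

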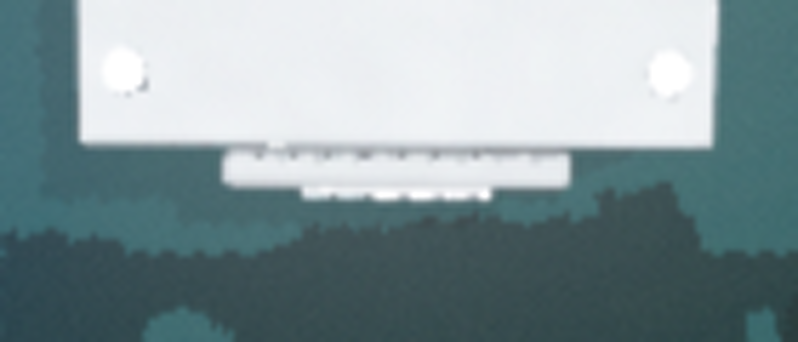

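Run:
```python
from h import *
env.pause(.2); print(env.job_done(), env.state()['clock'])
```

```text
the job is handed in; nothing more can be done
the job is handed in; nothing more can be done
```

The job is done and handed in at about 37 s of the 67 s allowed; no verdict was reported.

- **Release:** I pushed the pin's rod 20.5 mm into the release hole. The plate took 3–4 N and the tray sprang fully out. I then drew the pin out and laid it on the bench.
- **Block:** I put the thicker block flat in the nest. It was the wooden one at pixel (270, 288) in the scene picture, and its height came out at 25 mm from two cameras.
- **Shutting:** I pushed the front panel in to its stop, reaching about 19 N along the push, and backed off.

**Last checks:**
- **Tray:** After I backed off, the panel face sat about 8 mm in front of the box (slide about 0), so the catch is holding.
- **Block in the nest:** It lay flat, about 2 mm off centre sideways and 1 mm lengthways. I checked this before shutting the tray; it is hidden now.
- **Pin:** It lies on the bench with its tip about 70 mm from the hole.
- **Other things:** The thinner block, beaker, pot and tape look unmoved in the last pictures; I did not measure them again.

**What went wrong or disagreed:**
- My first approach line for shutting the tray was outside the joint ranges and was refused before the arm moved. I used a smaller tilt instead.
- While I carried the block, its far edge appeared about 11 pixels from where I had predicted. I did not find out why, but the placing came out right.

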